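# Clear the lane and gauge the lid of a small gift box

## Task

Check that the small gift box is properly shut with the lid-height gauge: first take whatever has been left standing in the gauge's lane, in front of the box, and stand it upright in the brass tray. Then slide the box along the lane, without lifting it, until it is fully home against the stop, and gently push the gauge's cap down until the foot rests on the lid, and leave the foot there. Leave everything else on the table where it is.

Things in the scene. Friction and masses are not known exactly. Their poses are not given: they have to be found in the camera images.
- gauge: Fixed aluminium lid-height gauge. Origin on the table, mid lane; +x along the lane to the stop. Lane: bare table between two rails 9 mm high, 11 wide, inner faces y = +-36, x = -166 to 113 mm, open at -x. Stop face x = 113: block 94 wide, 24 high, to x = 163; on it two rods (x 142, y +-24) with a bridge, top z = 102. The foot's arm reaches back over the lane to x = 82 mm.
- gauge_foot (a joint): Height of the gauge foot's sole above the table, in m: 0 at the table, 0.062 at the top; starts raised (0.048 to 0.060). It slides up and down on the rods with about 3 N of friction and stays where it is left. Pushing the cap lowers it.
- foot_sole (a point): Centre of the underside of the foot (a rubber pad, 21 mm diameter), over the lane's centre line at gauge x = 95 mm.
- cap_top (a point): Top centre of the round black sprung push cap (26 mm diameter) on the foot's arm, straight above the sole, 42 mm above it when not pressed. It gives 10 mm on a spring (6 N fully in): the foot begins to move after about 3 mm; once the foot has landed about 7 mm of give remain. It springs up when released.
- gift_box: Loose small dark lacquered box, shut (lid fixed), 0.16 kg, in the lane near its open end. Origin under its centre; its y is the long way (108 mm), along the lane; x is its width (68 mm; brass hasp at -x 5 mm proud, 11 to 27 mm up, passes above the rail). Flat of the lid 34 mm up; round medallion mid lid 3 mm higher. Home against the stop its origin is at gauge x = 59 mm.
- white_jar: White screw-lid jar, 48 mm diameter, 40 mm high (the lid is the top 12 mm); origin under its centre. Either this or the stamp stands in the lane (at about gauge x = 32 mm); the other stands elsewhere on the table and must stay there.
- lot_stamp: Wooden hand stamp, 54 mm high: block foot 20 (x) by 32 (y) by 18 mm high, turned handle about 19 mm across above it; origin under its centre, +z up. Either this or the white jar stands in the lane.
- brass_tray: Fixed shallow brass tray, 150 (its x) by 112 (its y) mm, rim 9 mm high and about 7 mm wide; origin under its centre, inner floor 2 mm up, flat area 134 by 96 mm.
- vial: Bystander: gold screw-cap vial, 22 mm diameter, 29 mm high, standing to the right of the lane. Origin under its centre.
- pen: Bystander: pen, 145 mm long (its y), 9 mm high, lying to the left of the lane. Origin under its centre.
- dark_jar: Bystander: jar with black lid, 63 mm diameter, 66 mm high, on the left of the table. Origin under its centre.
- tape_roll: Bystander: roll of tape, 96 mm diameter, 48 mm high, on the left of the table. Origin under its centre.
Mind the look-alikes: they are no part of the job. Of the things that look like the white_jar, the middle-sized one is meant.

How it is judged:
By the outcome, as a careful person would: the job done as asked, in the order asked, and still so for the second after the job is handed in, with the robot touching nothing.
It also fails if it takes over 67 s, if anything falls off the work surface, if the arm or the gripper's body presses on something with over 40 N, if the wrist force passes 120 N, or if a joint passes its speed limit or range.

## Robot

A 7-joint arm with a two-finger parallel gripper is mounted at the origin on a cart in front of the work surface, level with it; the furniture and walls round the work are solid. World frame = base frame: x ahead of the robot, y to its left, z up, the work surface at z = 0. Lengths are in mm, angles in rad, forces in N, time in s.
With the tool pointing down it reaches from about 400 to 875 mm from the base axis. Payload 4.4 kg.
Tool frame: the origin (TCP) lies on the centre line of the jaws, within the pads' length; the fingertips stand 14 mm ahead of it and the grasp point (between the pads) lies 5 mm behind it (tips_ahead is the distance from the TCP to the fingertips, in mm); z points along the fingers, y is the line along which they close (so a half turn about z gives the same grasp; the last joint's range is limited). The gripper opens to 85 mm and grips with 20 to 120 N. Pads are 22 mm wide; open, the fingers measure 114 mm over their backs; the gripper's body (76 mm by 85 mm) begins 54 mm behind the grasp point. The pads swing forward as they close: fully open they stand 13 mm farther back than shut.
Start: joints at [-1.247, 0.628, 0.038, 1.517, -0.027, 0.996, -0.02], TCP at [246.98, 601.264, 223.613] pointing down, gripper open.
Joint ranges: [-3.06, 3.06], [-0.37, 2.12], [-1.25, 1.32], [0.18, 2.47], [-1.1, 4.24], [0.23, 1.98], [-2.94, 2.94]. Speed limits (rad/s): [2.57, 2.57, 3.14, 3.14, 3.14, 3.14, 3.14].

## Interface

Orientations are given as [roll, pitch, yaw] about the fixed x, y, z axes, in that order (R = Rz(yaw) Ry(pitch) Rx(roll)).
In Python, from cell import * gives the robot as it stands.
- The arm moves only by the tool move_arm, never from a script. Its argument "rows" is text: rows parted by semicolons, each of 7 numbers parted by spaces: the shift along the tool's x, y, z scaled (see below), then the turn, a rotation vector about the tool's x, y, z scaled (see below), then the closure, from -1 (fully open) to 1 (shut). A call has 1 to 12 rows; each row is the pose to reach, as a shift and turn from the pose commanded when the call began, along the tool's axes at that moment; what a row does not reach only later rows make up. The controller multiplies each number of a shift by 0.3 m and each number of a turn by pi/2 rad. A row lasts 1/12 s, in which the tool goes at most 41.7 mm and 7.16 degrees, less where a joint would pass 70% of its speed; a pose out of reach is approached as far as the arm can. A call with a number of a shift or a turn outside -1 to 1 is refused whole. A call with a gripper value outside its range is refused whole. The fingers move at their own pace and stop on an object; the grip force is fixed at half the most. Time passes only in rows, so rows that repeat a pose let the fingers close. It gives the time, the measured TCP pose, the force, the opening and the grip force at its end, in the units of the state.
- read_state(): the state, without advancing time (a new reading comes with each control period).
- get_image(name): name is "scene" or "top" or "wrist"; returns a dict with "img" (480x640x3 uint8, red, green, blue), "vfov" (degrees; the focal length in pixels is half the picture's height over the tangent of half this angle, whatever the lens; pixels are square), "cx", "cy" (the principal point, pixels), "extrinsics" (4x4, takes a point from camera to world coordinates); the wrist camera has in their place "T_tool_cam" (4x4, takes a point from camera to tool coordinates, whose origin is the TCP and whose axes are the flange's). Camera axes: x right, y up, looking along -z (the intrinsics and any distortion apply to the point x, -y, -z); pixel columns grow to the right and rows downward; lengths in mm; the calibration is good to about 2 mm. A picture is of the moment at which its call begins: read the wrist's pose just before it. There is no depth.
- finish_job(): hands the job in; it is judged then, once.
The state is a dict: "clock": time; "qpos": joint angles; "qd": joint speeds; "tau": joint torques, N m; "eef_pos": TCP position; "tool_rot": TCP orientation; "force": force on the tool from outside, world axes, zero at the start; "torque": the same for the moment, N m; "width": finger opening in mm; "gripper_force": force on a finger pad.
Only numpy, scipy, OpenCV 4.12 (cv2) and the standard library are available. Lean on these libraries where they do the work, as an engineer would, in place of code of your own. Each camera call takes 0.05 s, during which the arm holds its last target. There are 200 camera calls.

## Working session

There is one attempt and no reset: what is moved stays moved. The work goes in short steps, Python scripts to look and compute and a tool call to move; the robot and the scene stay as the last step left them, time stands still between calls to the robot, and variables do not carry over. Pictures are saved under pics/ and viewed, at most 10 in all, crops included, and the job is handed in when it is done.

Besides the shell and the picture viewer there is one more tool, called after "Emit:" by a JSON object that holds its "op" and its "data", one argument or row to a line. move_arm: Moves the arm, as the interface text tells. Its arguments: {"type":"object","properties":{"rows":{"type":"string"}},"required":["rows"]}

```bash
ls; mkdir -p pics
python3 - <<'E'
from cell import *
import cv2
for n in ("scene","top"):
    d=get_image(n); cv2.imwrite(f"pics/{n}0.png",d["img"][:,:,::-1]); print(n,d["vfov"],d["cx"],d["cy"],d["extrinsics"],[k for k in d])
s=read_state();print(s)
E
```

```text
pics
scene 43.0276959542324 324.0519401976936 230.3460079536988 [[-6.93474155e-02 -7.36333293e-01  6.73055880e-01  1.54676572e+03]
 [ 9.97481405e-01 -6.12521562e-02  3.57633836e-02  1.93057182e+02]
 [ 1.48923538e-02  6.73840823e-01  7.38726447e-01  1.15515899e+03]
 [ 0.00000000e+00  0.00000000e+00  0.00000000e+00  1.00000000e+00]] ['img', 'vfov', 'cx', 'cy', 'extrinsics']
top 46.07483761154093 324.02234173898944 235.8308096832568 [[ 4.46714601e-04  9.90961720e-01 -1.34144214e-01  3.47997052e+02]
 [-9.99964892e-01  1.56511482e-03  8.23196113e-03  1.26953006e+02]
 [ 8.36750946e-03  1.34135827e-01  9.90927628e-01  1.42021712e+03]
 [ 0.00000000e+00  0.00000000e+00  0.00000000e+00  1.00000000e+00]] ['img', 'vfov', 'cx', 'cy', 'extrinsics']
{'clock': 0.1, 'qpos': array([-1.24676606,  0.62923856,  0.03844572,  1.51828365, -0.02699335,
        0.99627615, -0.01999524]), 'qd': array([-5.49566442e-05, -1.40197340e-03,  6.84889582e-04, -2.46863043e-03,
       -6.01799745e-04,  3.57074369e-04,  1.61556759e-03]), 'tau': array([ 2.70519704e-03, -5.64526677e+01,  1.23040594e+00, -1.93972045e+01,
        1.12397244e-02,  5.29177225e-03, -2.94288519e-06]), 'eef_pos': array([246.77734386, 600.71414963, 222.7858316 ]), 'tool_rot': array([-3.13990508e+00,  2.24838940e-05,  2.75176965e+00]), 'force': array([ 0.10729408, -0.21837677,  0.31066618]), 'torque': array([-0.02204412, -0.00284213,  0.05184201]), 'gripper_force': 0.0, 'width': 85.30919205483536}
```

View pics/top0.png

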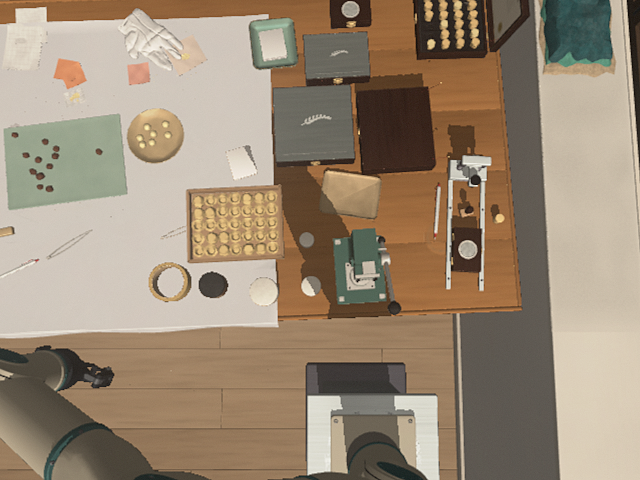

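View pics/scene0.png

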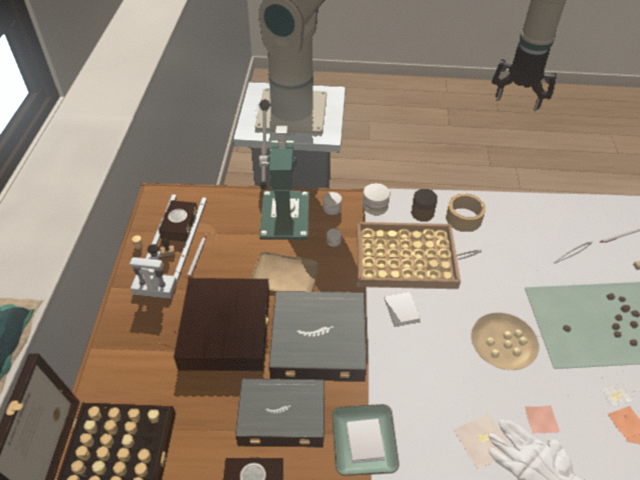

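The top view shows the gauge at about (468,220) with the stamp in its lane at (466,209). The box is at (467,250) and a tan rectangle, possibly the tray, is at (350,193). I'll enlarge these areas.

```bash
cat > h.py <<'E'
from cell import *
import cv2, numpy as np
def cam(n):
    d=get_image(n); d["f"]=240/np.tan(np.radians(d["vfov"])/2); return d
def ray(d,u,v,z,E=None):
    E=d["extrinsics"] if E is None else E
    r=E[:3,:3]@np.array([(u-d["cx"])/d["f"],-(v-d["cy"])/d["f"],-1]); o=E[:3,3]
    return o+r*(z-o[2])/r[2]
def proj(d,p,E=None):
    E=d["extrinsics"] if E is None else E
    c=E[:3,:3].T@(np.asarray(p,float)-E[:3,3]); return d["cx"]+d["f"]*c[0]/-c[2], d["cy"]-d["f"]*c[1]/-c[2]
E
python3 - <<'E'
from h import *
a=cv2.imread("pics/top0.png");b=cv2.imread("pics/scene0.png")
c1=cv2.resize(a[145:295,430:520],None,fx=4,fy=4,interpolation=3)
c2=cv2.resize(a[160:300,300:400],None,fx=4,fy=4,interpolation=3)
im=np.zeros((600,800,3),np.uint8); im[:,:360]=c1; im[:560,380:780]=c2; cv2.imwrite("pics/c1.png",im)
c3=cv2.resize(b[180:310,120:330],None,fx=3.8,fy=3.8,interpolation=3);cv2.imwrite("pics/c2.png",c3);print(c3.shape)
E
```

```text
(494, 798, 3)
```

View pics/c1.png

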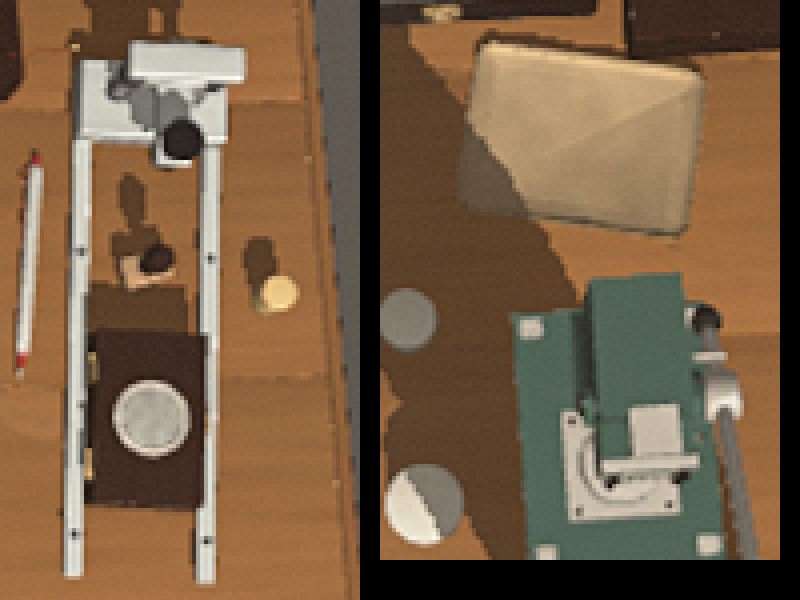

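View pics/c2.png

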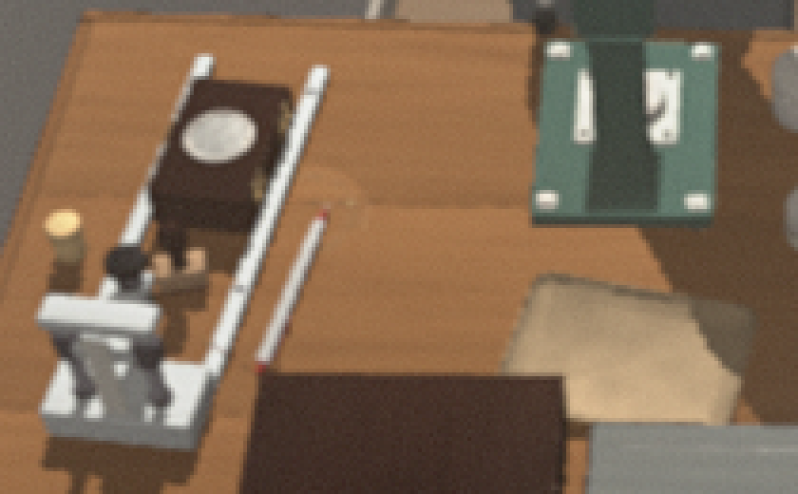

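The crops show the stamp in the lane: its block is at crop1 (147,272) and its handle top at (157,258). The tray corners in the right half are (485,38), (705,72), (685,237) and (462,208). The two round discs at left are the look-alikes. Next I'll compute positions.

```bash
cat > m.py <<'E'
from h import *
d=cam("top"); s=cam("scene")
A=lambda u,v,z:ray(d,430+(u+.5)/4-.5,145+(v+.5)/4-.5,z)[:2]
B=lambda u,v,z:ray(d,300+(u-380+.5)/4-.5,160+(v+.5)/4-.5,z)[:2]
S=lambda u,v,z:ray(s,120+(u+.5)/3.8-.5,180+(v+.5)/3.8-.5,z)[:2]
def pr(n,*a): print(n,*[x.round(1) for x in a])
li,ri=A(84,577,9),A(197,582,9); lo,ro=A(65,577,9),A(215,584,9)
pr("rail near li ri lo ro",li,ri,lo,ro, np.linalg.norm(li-ri))
lf,rf=A(90,140,9),A(203,143,9); pr("rail far",lf,rf)
pr("block near top corners",A(77,140,24),A(227,140,24),"far".__class__ and A(80,60,24))
pr("cap top",A(182,140,95),A(182,140,102))
pr("stamp handle top",A(157,258,54), S(178,225,54))
pr("stamp block corners z18",A(120,262,18),A(128,290,18),A(175,275,18))
pr("box top",A(90,330,34),A(208,335,34),A(204,508,34),A(86,500,34))
pr("medal",A(152,417,37), S(220,135,37))
c=[B(485,38,9),B(705,72,9),B(685,237,9),B(462,208,9)]
pr("tray",*c,sum(c)/4,[np.linalg.norm(c[i]-c[i-1]).round(0) for i in range(4)] and np.array([np.linalg.norm(c[i]-c[i-1]) for i in range(4)]))
c=[S(540,278,9),S(755,305,9),S(735,425,9),S(503,370,9)]
pr("tray scene",*c)
pr("vial",A(280,293,29),S(64,222,29)); pr("pen",A(37,152,5),A(20,376,5))
pr("scene rails near ends", S(205,57,9),S(322,68,9))
a=[B(512,312,0),B(725,560,0),B(590,275,150),B(690,275,150)];pr("press",*a)
E
python3 m.py
```

```text
rail near li ri lo ro [ 405.9 -200.9] [ 402.9 -271.5] [ 405.9 -189. ] [ 401.6 -282.7] 70.6
rail far [ 684.9 -213. ] [ 683.1 -285.5]
block near top corners [ 681.3 -201.2] [ 681.5 -296.5] [ 733.4 -204.6]
cap top [ 664.5 -247.8] [ 662.8 -245.8]
stamp handle top [ 599.9 -241.3] [ 602.5 -236.1]
stamp block corners z18 [ 603.9 -227.5] [ 586. -232.] [ 595.7 -262. ]
box top [ 558.  -203.4] [ 555.  -276.8] [ 447.3 -270.4] [ 452.1 -197.7]
medal [ 503.3 -239.4] [ 506.8 -234.4]
tray [711.7 110.6] [689.7 -30.3] [582.6 -16.2] [601.  125.1] [646.3  47.3] [111.6 142.6 108.  142.6]
tray scene [589.8 -10.1] [601.  130.4] [697.3 125.4] [666.4 -22.7]
vial [ 582.4 -324.5] [ 584.6 -319.7]
pen [ 677.9 -179.7] [ 532.9 -165. ]
scene rails near ends [ 406.8 -273.1] [ 410.7 -189.1]
press [535.7  93.3] [379.3 -39.8] [537.2  52.4] [537.3  -4.5]
```

Run:
```python
from h import *
d=cam("top"); s=cam("scene")
for z in (100,150,200,250,300): print(z,ray(d,376,228.8,z)[:2].round(),[round(x) for x in proj(s,ray(d,376,228.8,z))], "knob",ray(d,394,308,z)[:2].round(),[round(x) for x in proj(s,ray(d,394,308,z))])
for z in (40,80,120): print("darkbox near edge",z,ray(d,362,171,z)[:2].round(),[round(x) for x in proj(s,ray(d,362,171,z))],ray(d,434,167,z)[:2].round())
# go to via points in tool axes from the current pose
from scipy.spatial.transform import Rotation as R
st=read_state();Rt=R.from_euler("xyz",st["tool_rot"]).as_matrix();p=st["eef_pos"]
for w in ([480,430,250],[640,120,250],[600,-244,250]): print((Rt.T@(np.array(w)-p)/300).round(3))
```

```text
100 [544.  -7.] [263, 214] knob [358. -47.] [258, 162]
150 [536.  -2.] [265, 197] knob [357. -40.] [259, 147]
200 [529.   3.] [266, 179] knob [357. -33.] [261, 131]
250 [521.   8.] [268, 161] knob [357. -27.] [262, 115]
300 [514.  13.] [269, 141] knob [356. -20.] [264, 98]
darkbox near edge 40 [699.  20.] [267, 281] [ 710. -161.]
darkbox near edge 80 [689.  23.] [268, 267] [ 699. -153.]
darkbox near edge 120 [679.  26.] [270, 252] [ 689. -144.]
[-0.935 -0.232 -0.089]
[-1.821 -0.985 -0.088]
[-2.159 -2.158 -0.088]
```

Emit:
{"op": "move_arm", "data": {
  "rows": "-0.935 -0.232 -0.089 0 0 0.6 -1;-0.935 -0.232 -0.089 0 0 0.6 -1;-0.935 -0.232 -0.089 0 0 0.6 -1;-0.935 -0.232 -0.089 0 0 0.6 -1;-0.935 -0.232 -0.089 0 0 0.6 -1;-0.935 -0.232 -0.089 0 0 0.6 -1;-0.935 -0.232 -0.089 0 0 0.6 -1;-0.935 -0.232 -0.089 0 0 0.6 -1;-0.935 -0.232 -0.089 0 0 0.6 -1"
}}

```text
clock: 1.05
eef_pos: [483.2, 427.1, 250.6]
tool_rot: [3.14, 0.002, 1.801]
force: [-0.2, 0.2, -0.3]
width: 85.3
gripper_force: 0.0
```

```bash
cat > go.py <<'E'
# usage: go.py x y z yaw  -> row numbers from the present pose
from h import *
import sys
from scipy.spatial.transform import Rotation as R
st=read_state(); Rt=R.from_euler("xyz",st["tool_rot"])
print("at",st["clock"],st["eef_pos"].round(1),st["tool_rot"].round(3),"q",st["qpos"].round(2),"F",st["force"].round(1),"w",round(st["width"],1),round(st["gripper_force"],1))
a=[float(x) for x in sys.argv[1:]]
for i in range(0,len(a),4):
    x,y,z,w=a[i:i+4]
    T=R.from_euler("xyz",[np.pi,0,w])
    print((Rt.as_matrix().T@(np.array([x,y,z])-st["eef_pos"])/300).round(3),((Rt.inv()*T).as_rotvec()/(np.pi/2)).round(3))
E
python3 go.py 640 120 250 0.9 600 -244 250 -0.047
```

```text
at 1.05 [483.2 427.1 250.6] [3.140e+00 2.000e-03 1.801e+00] q [-0.95  0.61  0.3   1.51 -0.2   1.05 -0.37] F [-0.2  0.2 -0.3] w 85.3 0.0
[-1.116  0.275  0.004] [0.001 0.    0.574]
[-2.267 -0.131  0.005] [ 0.002 -0.     1.176]
```

Emit:
{"op": "move_arm", "data": {
  "rows": "-0.95 0.23 0 0 0 0.57 -1;-0.95 0.23 0 0 0 0.57 -1;-0.95 0.23 0 0 0 0.57 -1;-0.95 0.23 0 0 0 0.57 -1;-0.95 0.23 0 0 0 0.57 -1;-0.95 0.23 0 0 0 0.57 -1;-0.95 0.23 0 0 0 0.57 -1;-0.95 0.23 0 0 0 0.57 -1;-0.95 0.23 0 0 0 0.57 -1"
}}

```text
clock: 1.8
eef_pos: [614.9, 167.2, 250.1]
tool_rot: [3.141, 0.001, 0.911]
force: [-0.3, 0.7, -0.1]
width: 85.5
gripper_force: 0.0
```

```bash
python3 go.py 640 -80 240 0.2  600 -244 200 -0.047
```

```text
at 1.8 [614.9 167.2 250.1] [3.141e+00 1.000e-03 9.110e-01] q [-0.62  0.64  0.54  1.53 -0.36  1.07 -0.66] F [-0.3  0.7 -0.1] w 85.5 0.0
[-0.6    0.571  0.035] [0.001 0.    0.453]
[-1.114  0.801  0.169] [0.001 0.    0.61 ]
```

Emit:
{"op": "move_arm", "data": {
  "rows": "-0.6 0.57 0.03 0 0 0.45 -1;-0.6 0.57 0.03 0 0 0.45 -1;-0.6 0.57 0.03 0 0 0.45 -1;-0.6 0.57 0.03 0 0 0.45 -1;-0.6 0.57 0.03 0 0 0.45 -1;-0.6 0.57 0.03 0 0 0.45 -1;-1 0.75 0.16 0 0 0.61 -1;-1 0.75 0.16 0 0 0.61 -1;-1 0.75 0.16 0 0 0.61 -1;-1 0.75 0.16 0 0 0.61 -1"
}}

```text
clock: 2.63
eef_pos: [606.2, -209.6, 200.6]
tool_rot: [3.139, 0.004, -0.047]
force: [-1.7, -1.6, 0.7]
width: 85.8
gripper_force: 0.0
```

```bash
python3 go.py 600 -244 150 -0.047 600 -244 37 -0.047
python3 - <<'E'
from h import *
from scipy.spatial.transform import Rotation as R
st=read_state();d=cam("wrist");cv2.imwrite("pics/w1.png",d["img"][:,:,::-1])
T=np.eye(4);T[:3,:3]=R.from_euler("xyz",st["tool_rot"]).as_matrix();T[:3,3]=st["eef_pos"]
E=T@d["T_tool_cam"];np.save("w1.npy",E);print(E.round(2),[round(x) for x in proj(d,[600,-244,54],E)],[round(x) for x in proj(d,[665,-248,95],E)])
E
```

```text
at 2.6333 [ 606.2 -209.6  200.6] [ 3.139  0.004 -0.047] q [-0.12  0.75  0.74  1.58 -0.56  1.04 -0.84] F [-1.7 -1.6  0.7] w 85.8 0.0
[-0.015  0.115  0.169] [0.002 0.002 0.   ]
[-0.013  0.114  0.546] [0.002 0.002 0.   ]
[[-5.0000e-02  9.6000e-01  2.7000e-01  6.7501e+02]
 [-1.0000e+00 -5.0000e-02 -1.0000e-02 -2.1168e+02]
 [ 0.0000e+00 -2.7000e-01  9.6000e-01  3.5082e+02]
 [ 0.0000e+00  0.0000e+00  0.0000e+00  1.0000e+00]] [365, 226] [378, 140]
```

View pics/w1.png

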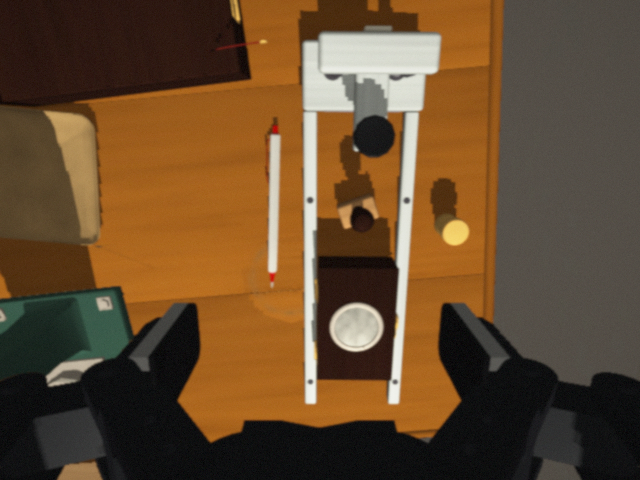

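The wrist picture shows the stamp handle top at (362,218), the cap at (375,136), the medallion at (357,327), and rail ends at about (310,403) and (394,403). The projections agree within a few pixels.

```bash
python3 go.py 600 -244 150 -0.047
python3 - <<'E'
from h import *
d=cam("wrist");E=np.load("w1.npy")
for n,u,v,z in (("handle",362,218,54),("block l",340,212,18),("block nl",345,229,18),("block r",372,196,18),("block nr",380,219,18),("cap",375,136,96),("medal",357,327,37),("rail l",310,403,9),("rail r",394,403,9),("hole l",310,200,9),("hole r",406.5,201,9),("box nl",318,378,34),("box nr",393,380,34)):print(n,ray(d,u,v,z,E)[:2].round(1))
E
```

```text
at 2.6833 [ 606.2 -209.8  200.7] [ 3.14   0.004 -0.048] q [-0.12  0.75  0.74  1.58 -0.56  1.04 -0.84] F [-1.5 -1.9  0.2] w 85.1 0.0
[-0.015  0.115  0.169] [ 0.001  0.002 -0.   ]
handle [ 606.4 -241.6]
block l [ 604.2 -226.8]
block nl [ 589.2 -230.6]
block r [ 616.5 -253.9]
block nr [ 596.5 -260.4]
cap [ 667.3 -246.3]
medal [ 506.3 -237.2]
rail l [ 409.5 -190.9]
rail r [ 405.5 -274.6]
hole l [ 614.  -201.8]
hole r [ 609.2 -284.6]
box nl [ 455.2 -201.1]
box nr [ 449.8 -269. ]
```

Emit:
{"op": "move_arm", "data": {
  "rows": "-0.009 0.107 0.2 0 0 0 -1;-0.009 0.107 0.2 0 0 0 -1;-0.009 0.107 0.3 0 0 0 -1;-0.009 0.107 0.4 0 0 0 -1;-0.009 0.107 0.47 0 0 0 -1;-0.009 0.107 0.52 0 0 0 -1;-0.009 0.107 0.546 0 0 0 -1;-0.009 0.107 0.546 0 0 0 -1"
}}

```text
clock: 3.4
eef_pos: [605.5, -234.5, 37.0]
tool_rot: [-3.139, 0.002, -0.041]
force: [0.5, 0.4, -0.4]
width: 85.6
gripper_force: 0.0
```

Emit:
{"op": "move_arm", "data": {
  "rows": "0 0 0 0 0 0 0.2;0 0 0 0 0 0 1;0 0 0 0 0 0 1;0 0 0 0 0 0 1;0 0 0 0 0 0 1;0 0 0 0 0 0 1;0 0 0 0 0 0 1;0 0 0 0 0 0 1;0 0 0 0 0 0 1;0 0 0 0 0 0 1"
}}

```text
clock: 4.23
eef_pos: [605.8, -237.9, 39.3]
tool_rot: [3.141, -0.001, -0.044]
force: [0.1, -1.3, 5.6]
width: 13.5
gripper_force: 58.7
```

Emit:
{"op": "move_arm", "data": {
  "rows": "0 0 -0.05 0 0 0 1;0 0 -0.12 0 0 0 1;0 0 -0.24 0 0 0 1;0 0 -0.38 0 0 0 1;0 0 -0.5 0 0 0 1;0 0 -0.5 0 0 0 1;0 0 -0.5 0 0 0 1"
}}

```text
clock: 4.82
eef_pos: [606.3, -237.9, 191.6]
tool_rot: [3.14, -0.005, -0.044]
force: [0.4, 0.2, -1.0]
width: 13.9
gripper_force: 58.6
```

```bash
python3 - <<'E'
from h import *
d=cam("wrist");s=cam("scene")
im=np.zeros((600,800,3),np.uint8); im[:480,:400]=d["img"][:,120:520,::-1]; 
im[:480,400:]=cv2.resize(s["img"][160:280,110:210,::-1],(400,480),interpolation=3);cv2.imwrite("pics/w2.png",im)
E
python3 go.py
```

```text
at 4.9167 [ 604.6 -236.3  187.9] [-3.14e+00  1.00e-03 -4.40e-02] q [-0.07  0.77  0.72  1.57 -0.57  1.03 -0.79] F [ 0.2  0.6 -1.4] w 13.4 58.6
```

View pics/w2.png

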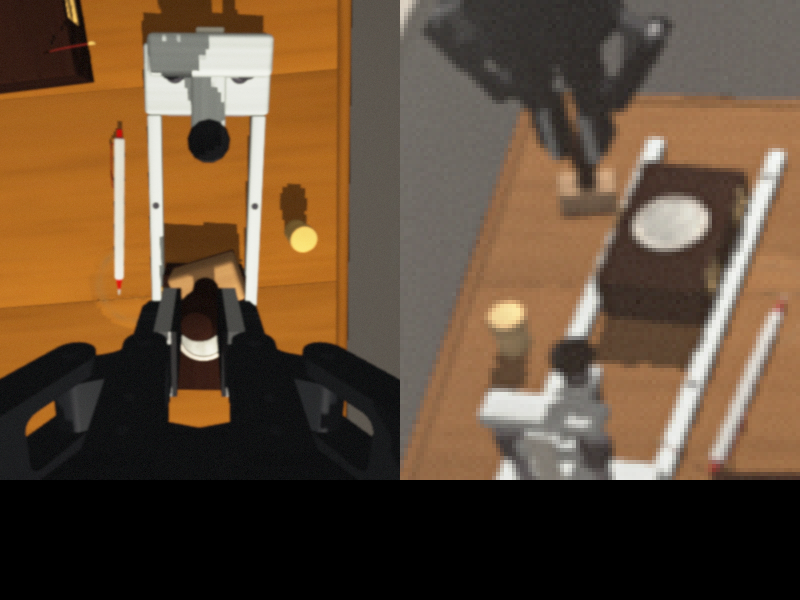

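The wrist and scene crops show the stamp upright in the fingers (scene crop (585,190)). It is clear of the lane and the box has not moved. Next I'll carry it to the tray.

Emit:
{"op": "move_arm", "data": {
  "rows": "0.092 -0.952 0 0 0 0 1;0.092 -0.952 0 0 0 0 1;0.092 -0.952 0 0 0 0 1;0.092 -0.952 0 0 0 0 1;0.092 -0.952 0 0 0 0 1;0.092 -0.952 0 0 0 0 1;0.092 -0.952 0 0 0 0 1;0.092 -0.952 0 0 0 0 1;0.092 -0.952 0 0 0 0 1;0.092 -0.952 0 0 0 0 1"
}}

```text
clock: 5.75
eef_pos: [644.3, 46.4, 186.9]
tool_rot: [3.14, 0.003, -0.044]
force: [-0.5, -1.2, -0.6]
width: 13.9
gripper_force: 58.7
```

```bash
python3 - <<'E'
from h import *
from scipy.spatial.transform import Rotation as R
st=read_state();d=cam("wrist");s=cam("scene")
T=np.eye(4);T[:3,:3]=R.from_euler("xyz",st["tool_rot"]).as_matrix();T[:3,3]=st["eef_pos"]
E=T@d["T_tool_cam"]
im=np.zeros((480,800,3),np.uint8); im[:,:400]=d["img"][:,120:520,::-1]
im[:,400:]=cv2.resize(s["img"][170:310,210:330,::-1],(400,480),interpolation=3);cv2.imwrite("pics/w3.png",im);np.save("w3.npy",E)
E
python3 go.py 645 48 60 -0.044
```

```text
at 5.85 [644.7  44.7 187.8] [ 3.14e+00  1.00e-03 -4.70e-02] q [-0.53  0.78  0.76  1.58 -0.6   1.03 -1.21] F [0.6 0.5 0.4] w 13.6 58.7
[ 0.001 -0.012  0.426] [ 0.001  0.001 -0.002]
```

View pics/w3.png

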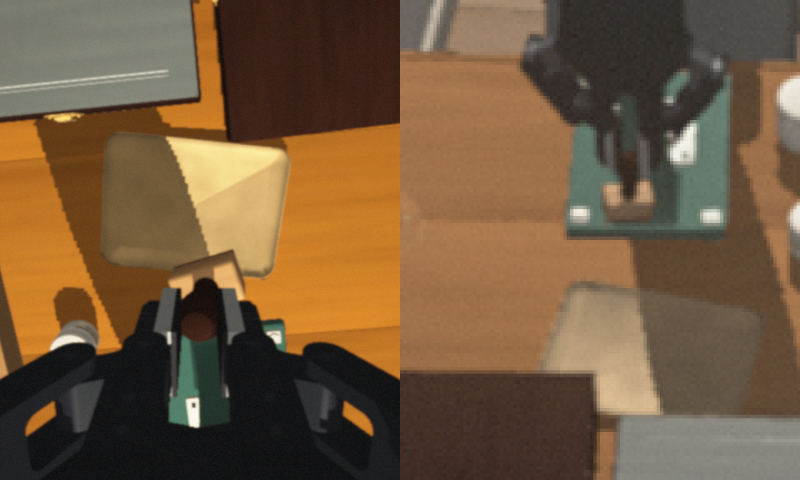

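The tray corners are at wrist crop (108,135), (288,152), (272,277) and (102,262). I'll check its centre.

```bash
python3 - <<'E'
from h import *
d=cam("wrist");E=np.load("w3.npy")
c=np.array([ray(d,u+120,v,9,E)[:2] for u,v in((108,135),(288,152),(272,277),(102,262))]);print(c.round(),c.mean(0))
E
python3 go.py 645 48 60 -0.044
```

```text
[[709. 116.]
 [690. -26.]
 [584. -14.]
 [604. 133.]] [646.8291707   52.18467602]
at 5.9 [644.9  44.6 188.1] [ 3.141e+00  1.000e-03 -4.700e-02] q [-0.53  0.78  0.76  1.58 -0.6   1.03 -1.21] F [-0.2 -0.6 -0.6] w 13.2 58.7
[ 0.    -0.012  0.427] [ 0.001  0.001 -0.002]
```

Emit:
{"op": "move_arm", "data": {
  "rows": "0 -0.015 0.12 0 0 0 1;0 -0.015 0.24 0 0 0 1;0 -0.015 0.34 0 0 0 1;0 -0.015 0.42 0 0 0 1;0 -0.015 0.45 0 0 0 1;0 -0.015 0.47 0 0 0 1;0 -0.015 0.475 0 0 0 1;0 -0.015 0.475 0 0 0 1;0 -0.015 0.475 0 0 0 1"
}}

```text
clock: 6.65
eef_pos: [646.9, 50.9, 47.6]
tool_rot: [-3.141, -0.003, -0.045]
force: [1.0, 0.5, -0.3]
width: 13.5
gripper_force: 58.7
```

Emit:
{"op": "move_arm", "data": {
  "rows": "0 0 0.005 0 0 0 1;0 0 0.009 0 0 0 1;0 0 0.012 0 0 0 1;0 0 0.012 0 0 0 1"
}}

```text
clock: 6.98
eef_pos: [645.6, 51.6, 42.5]
tool_rot: [-3.141, -0.0, -0.044]
force: [0.2, -0.0, -1.0]
width: 13.4
gripper_force: 58.7
```

```bash
python3 go.py
```

```text
at 6.9833 [645.6  51.6  42.5] [-3.141 -0.    -0.044] q [-0.47  0.95  0.63  1.67 -0.74  0.78 -1.11] F [ 0.2 -0.  -1. ] w 13.4 58.7
```

Now small steps down until contact.

Emit:
{"op": "move_arm", "data": {
  "rows": "0 0 0.003 0 0 0 1;0 0 0.003 0 0 0 1;0 0 0.003 0 0 0 1"
}}

```text
clock: 7.23
eef_pos: [645.7, 51.4, 41.5]
tool_rot: [-3.142, -0.0, -0.044]
force: [0.9, -0.6, -0.0]
width: 13.5
gripper_force: 58.8
```

Emit:
{"op": "move_arm", "data": {
  "rows": "0 0 0.003 0 0 0 1;0 0 0.003 0 0 0 1;0 0 0.003 0 0 0 1"
}}

```text
clock: 7.48
eef_pos: [646.1, 51.1, 41.1]
tool_rot: [3.142, -0.001, -0.044]
force: [-1.2, 0.8, 4.9]
width: 13.5
gripper_force: 59.6
```

Contact is made, so I'll release it.

Emit:
{"op": "move_arm", "data": {
  "rows": "0 0 0 0 0 0 0.4;0 0 0 0 0 0 0.2;0 0 0 0 0 0 0;0 0 0 0 0 0 -0.2;0 0 0 0 0 0 -0.2;0 0 0 0 0 0 -0.2;0 0 -0.03 0 0 0 -0.2;0 0 -0.1 0 0 0 -0.2;0 0 -0.2 0 0 0 -0.2;0 0 -0.33 0 0 0 -0.2;0 0 -0.47 0 0 0 -0.2;0 0 -0.6 0 0 0 -0.2"
}}

```text
clock: 8.48
eef_pos: [645.4, 51.0, 223.3]
tool_rot: [3.141, -0.0, -0.045]
force: [1.0, 0.5, -0.9]
width: 51.4
gripper_force: 0.0
```

```bash
python3 go.py 640 -180 220 -0.047
python3 - <<'E'
from h import *
t=cam("top");s=cam("scene")
im=np.zeros((480,800,3),np.uint8); im[:,:400]=cv2.resize(t["img"][150:270,305:405,::-1],(400,480),interpolation=3)
im[:,400:]=cv2.resize(s["img"][200:300,240:323,::-1],(400,480),interpolation=3);cv2.imwrite("pics/w4.png",im)
E
```

```text
at 8.4833 [645.4  51.  223.3] [ 3.141 -0.    -0.045] q [-0.55  0.75  0.79  1.54 -0.57  1.1  -1.25] F [ 1.   0.5 -0.9] w 51.4 0.0
[0.017 0.77  0.011] [ 0.    -0.     0.001]
```

View pics/w4.png

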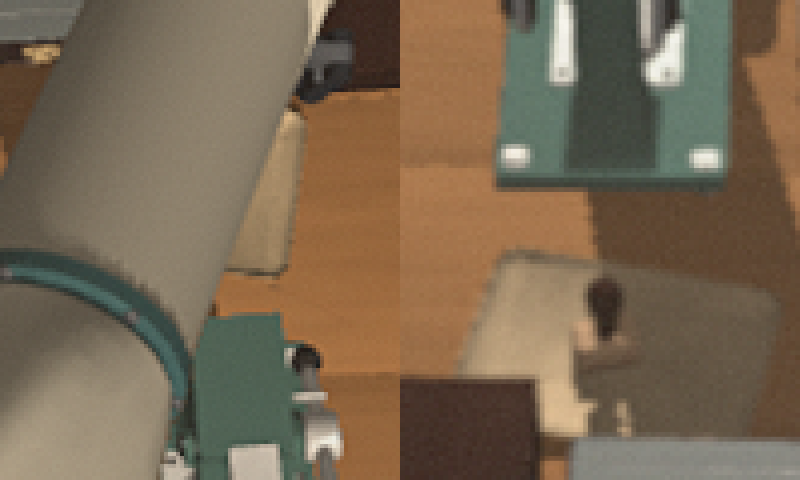

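The scene crop shows the stamp standing upright in the tray at (605,320), away from the rim. Next I'll go behind the box.

Emit:
{"op": "move_arm", "data": {
  "rows": "0.017 0.77 0.01 0 0 0 0.4;0.017 0.77 0.01 0 0 0 0.4;0.017 0.77 0.01 0 0 0 0.4;0.017 0.77 0.01 0 0 0 0.4;0.017 0.77 0.01 0 0 0 0.4;0.017 0.77 0.01 0 0 0 0.4;0.017 0.77 0.01 0 0 0 0.4;0.017 0.77 0.01 0 0 0 0.4;0.017 0.77 0.01 0 0 0 0.4"
}}

```text
clock: 9.33
eef_pos: [640.6, -178.5, 217.4]
tool_rot: [-3.14, 0.0, -0.044]
force: [0.4, -0.5, -0.3]
width: 25.6
gripper_force: 0.0
```

```bash
python3 go.py 424 -236 130 -0.047; python3 go.py 424 -236 24 -0.047
```

```text
at 9.3333 [ 640.6 -178.5  217.4] [-3.14   0.    -0.044] q [-0.17  0.77  0.75  1.49 -0.56  1.11 -0.92] F [ 0.4 -0.5 -0.3] w 25.6 0.0
[-0.713  0.223  0.291] [-0.001  0.     0.002]
at 9.3333 [ 640.6 -178.5  217.4] [-3.14   0.    -0.044] q [-0.17  0.77  0.75  1.49 -0.56  1.11 -0.92] F [ 0.4 -0.5 -0.3] w 25.6 0.0
[-0.713  0.224  0.645] [-0.001  0.     0.002]
```

Emit:
{"op": "move_arm", "data": {
  "rows": "-0.713 0.223 0 0 0 0 0.4;-0.713 0.223 0 0 0 0 0.4;-0.713 0.223 0 0 0 0 0.4;-0.713 0.223 0 0 0 0 0.4;-0.713 0.223 0 0 0 0 0.4;-0.713 0.223 0 0 0 0 0.4;-0.713 0.223 0.1 0 0 0 0.4;-0.713 0.223 0.2 0 0 0 0.4;-0.713 0.223 0.3 0 0 0 0.4;-0.713 0.223 0.4 0 0 0 0.4;-0.713 0.223 0.4 0 0 0 0.4;-0.713 0.223 0.4 0 0 0 0.4"
}}

```text
clock: 10.33
eef_pos: [423.7, -235.4, 97.1]
tool_rot: [-3.14, 0.002, -0.042]
force: [-0.6, -0.4, 0.5]
width: 25.6
gripper_force: 0.0
```

```bash
python3 go.py 424 -236 24 -0.047
```

```text
at 10.3333 [ 423.7 -235.4   97.1] [-3.14e+00  2.00e-03 -4.20e-02] q [ 0.06  0.68  0.59  2.09 -0.71  0.58 -0.45] F [-0.6 -0.4  0.5] w 25.6 0.0
[0.002 0.002 0.244] [-0.001  0.002  0.003]
```

Emit:
{"op": "move_arm", "data": {
  "rows": "0 0 0.1 0 0 0 0.4;0 0 0.17 0 0 0 0.4;0 0 0.22 0 0 0 0.4;0 0 0.24 0 0 0 0.4;0 0 0.24 0 0 0 0.4;0 0 0.24 0 0 0 0.4"
}}

```text
clock: 10.83
eef_pos: [425.0, -237.4, 27.0]
tool_rot: [3.141, -0.002, -0.044]
force: [-0.7, 0.3, -0.0]
width: 25.7
gripper_force: 0.0
```

```bash
python3 go.py 440 -237 25 -0.047 565 -242.7 25 -0.047
```

```text
at 10.8333 [ 425.  -237.4   27. ] [ 3.141e+00 -2.000e-03 -4.400e-02] q [ 0.17  0.79  0.43  2.12 -0.84  0.41 -0.33] F [-0.7  0.3 -0. ] w 25.7 0.0
[ 0.05  -0.004  0.007] [ 0.001 -0.001  0.002]
[ 0.467 -0.003  0.007] [ 0.001 -0.001  0.002]
```

Emit:
{"op": "move_arm", "data": {
  "rows": "0.02 0 0.005 0 0 0 0.4;0.04 0 0.005 0 0 0 0.4;0.06 0 0.005 0 0 0 0.4;0.08 0 0.005 0 0 0 0.4;0.1 0 0.005 0 0 0 0.4;0.12 0 0.005 0 0 0 0.4;0.14 0 0.005 0 0 0 0.4;0.16 0 0.005 0 0 0 0.4;0.18 0 0.005 0 0 0 0.4;0.2 0 0.005 0 0 0 0.4;0.22 0 0.005 0 0 0 0.4;0.24 0 0.005 0 0 0 0.4"
}}

```text
clock: 11.83
eef_pos: [495.0, -240.5, 24.6]
tool_rot: [3.142, 0.002, -0.045]
force: [-5.0, 1.6, 7.8]
width: 25.8
gripper_force: 4.3
```

```bash
python3 go.py 565 -242.7 25 -0.047
```

```text
at 11.8333 [ 495.  -240.5   24.6] [ 3.142e+00  2.000e-03 -4.500e-02] q [ 0.08  0.86  0.52  1.95 -0.79  0.55 -0.47] F [-5.   1.6  7.8] w 25.8 4.3
[ 0.234 -0.003 -0.002] [0.    0.001 0.002]
```

```bash
python3 - <<'E'
from h import *
t=cam("wrist");s=cam("scene")
im=np.zeros((480,800,3),np.uint8); im[:,:400]=t["img"][:,120:520,::-1]
im[:,400:]=cv2.resize(s["img"][180:300,110:210,::-1],(400,480),interpolation=3);cv2.imwrite("pics/w5.png",im)
E
python3 go.py
```

```text
at 11.9333 [ 496.5 -240.5   24.7] [ 3.141 -0.    -0.043] q [ 0.08  0.86  0.52  1.95 -0.79  0.55 -0.47] F [-1.   0.3  5.5] w 26.2 2.5
```

View pics/w5.png

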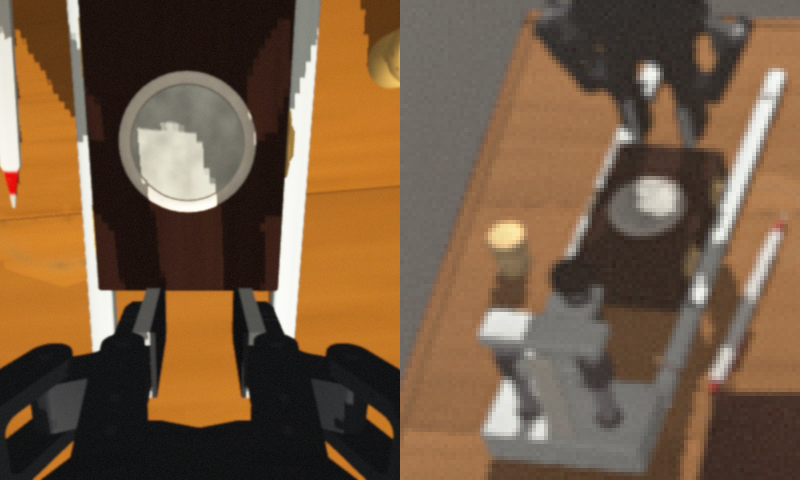

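The box has slid straight along the lane, with its near edge at about crop (190,290) and the fingers on that face. The 5 N upward force suggests the fingertips hang lower than I assumed and are brushing the table. I'll back off, rise 7 mm and continue.

Emit:
{"op": "move_arm", "data": {
  "rows": "-0.012 0 0 0 0 0 0.4;-0.015 0 -0.01 0 0 0 0.4;-0.015 0 -0.025 0 0 0 0.4;-0.015 0 -0.025 0 0 0 0.4;0 0 -0.025 0 0 0 0.4;0.02 0 -0.025 0 0 0 0.4;0.04 0 -0.025 0 0 0 0.4;0.06 0 -0.025 0 0 0 0.4;0.08 0 -0.025 0 0 0 0.4;0.1 0 -0.025 0 0 0 0.4;0.12 0 -0.025 0 0 0 0.4;0.14 0 -0.025 0 0 0 0.4"
}}

```text
clock: 12.93
eef_pos: [538.4, -242.0, 31.5]
tool_rot: [-3.142, 0.0, -0.044]
force: [-0.5, -0.8, 0.2]
width: 25.6
gripper_force: 0.0
```

```bash
python3 go.py 565 -242.7 31 -0.047
```

```text
at 12.9333 [ 538.4 -242.    31.5] [-3.142  0.    -0.044] q [ 0.04  0.89  0.56  1.84 -0.76  0.64 -0.55] F [-0.5 -0.8  0.2] w 25.6 0.0
[ 0.089 -0.002  0.002] [-0.     0.     0.002]
```

Emit:
{"op": "move_arm", "data": {
  "rows": "0.01 0 0 0 0 0 0.4;0.02 0 0 0 0 0 0.4;0.03 0 0 0 0 0 0.4;0.04 0 0 0 0 0 0.4;0.05 0 0 0 0 0 0.4;0.06 0 0 0 0 0 0.4;0.067 0 0 0 0 0 0.4;0.074 0 0 0 0 0 0.4"
}}

```text
clock: 13.6
eef_pos: [560.1, -243.1, 31.6]
tool_rot: [-3.142, 0.0, -0.044]
force: [-0.6, 0.0, -0.2]
width: 25.5
gripper_force: 0.0
```

Emit:
{"op": "move_arm", "data": {
  "rows": "0.006 0 0 0 0 0 0.4;0.012 0 0 0 0 0 0.4;0.012 0 0 0 0 0 0.4"
}}

```text
clock: 13.85
eef_pos: [564.0, -243.2, 31.6]
tool_rot: [3.142, -0.0, -0.044]
force: [0.5, 0.0, -0.3]
width: 25.4
gripper_force: 0.0
```

Emit:
{"op": "move_arm", "data": {
  "rows": "0.005 0 0 0 0 0 0.4;0.01 0 0 0 0 0 0.4;0.01 0 0 0 0 0 0.4"
}}

```text
clock: 14.1
eef_pos: [566.9, -243.4, 31.6]
tool_rot: [3.142, -0.0, -0.044]
force: [0.2, -0.4, -0.6]
width: 25.7
gripper_force: 0.0
```

Emit:
{"op": "move_arm", "data": {
  "rows": "0.005 0 0 0 0 0 0.4;0.01 0 0 0 0 0 0.4;0.01 0 0 0 0 0 0.4"
}}

```text
clock: 14.35
eef_pos: [569.9, -243.4, 31.6]
tool_rot: [3.142, -0.0, -0.044]
force: [-0.1, -0.1, -0.4]
width: 25.8
gripper_force: 0.0
```

Emit:
{"op": "move_arm", "data": {
  "rows": "0.005 0 0 0 0 0 0.4;0.01 0 0 0 0 0 0.4;0.01 0 0 0 0 0 0.4"
}}

```text
clock: 14.6
eef_pos: [572.9, -243.6, 31.6]
tool_rot: [3.142, -0.0, -0.044]
force: [0.2, 0.5, 0.5]
width: 25.8
gripper_force: 0.0
```

Run:
```python
from h import *
# find box near-face edge in wrist image: scan brightness along image column of lane centre
from scipy.spatial.transform import Rotation as R
st=read_state();d=cam("wrist")
T=np.eye(4);T[:3,:3]=R.from_euler("xyz",st["tool_rot"]).as_matrix();T[:3,3]=st["eef_pos"]
E=T@d["T_tool_cam"];g=d["img"].astype(int)
print(st["eef_pos"],st["force"])
for u in (310,320):
    col=g[:,u-2:u+3].mean(1)
    print(u,[(v,col[v].round().astype(int).tolist()) for v in range(60,420,10)])
for x in (0,5,113): 
    w=[571+x,-243.5-.047*x,34 if x<100 else 24]; print(x,w,[round(i) for i in proj(d,w,E)])
```

```text
[ 572.94377116 -243.5855261    31.57487206] [0.24566047 0.47134414 0.46981458]
310 [(60, [11, 12, 13]), (70, [19, 21, 19]), (80, [182, 110, 34]), (90, [183, 111, 33]), (100, [189, 115, 36]), (110, [168, 101, 32]), (120, [102, 60, 21]), (130, [105, 62, 22]), (140, [103, 62, 22]), (150, [102, 61, 21]), (160, [103, 60, 21]), (170, [101, 61, 22]), (180, [100, 58, 19]), (190, [86, 51, 18]), (200, [29, 19, 14]), (210, [50, 29, 22]), (220, [52, 28, 21]), (230, [52, 28, 21]), (240, [52, 31, 21]), (250, [52, 28, 20]), (260, [54, 29, 21]), (270, [54, 30, 21]), (280, [52, 31, 23]), (290, [249, 244, 233]), (300, [199, 195, 177]), (310, [204, 201, 183]), (320, [209, 206, 187]), (330, [226, 223, 204]), (340, [230, 228, 212]), (350, [231, 228, 212]), (360, [237, 234, 222]), (370, [240, 238, 227]), (380, [246, 241, 228]), (390, [58, 31, 22]), (400, [59, 33, 24]), (410, [58, 32, 23])]
320 [(60, [10, 10, 14]), (70, [17, 18, 16]), (80, [180, 108, 35]), (90, [181, 109, 33]), (100, [189, 114, 37]), (110, [128, 75, 25]), (120, [101, 61, 21]), (130, [105, 62, 23]), (140, [103, 60, 21]), (150, [103, 61, 22]), (160, [103, 60, 20]), (170, [101, 61, 21]), (180, [99, 59, 20]), (190, [88, 53, 20]), (200, [27, 17, 14]), (210, [54, 31, 22]), (220, [54, 29, 19]), (230, [55, 31, 23]), (240, [54, 31, 23]), (250, [54, 30, 22]), (260, [56, 31, 22]), (270, [55, 31, 22]), (280, [54, 30, 22]), (290, [247, 242, 230]), (300, [220, 215, 196]), (310, [226, 223, 204]), (320, [227, 224, 206]), (330, [225, 222, 203]), (340, [230, 227, 210]), (350, [241, 239, 227]), (360, [248, 247, 238]), (370, [249, 248, 240]), (380, [251, 247, 237]), (390, [56, 30, 20]), (400, [59, 31, 22]), (410, [57, 29, 22])]
0 [571, -243.5, 34] [321, 309]
5 [576, -243.735, 34] [321, 298]
113 [684, -248.811, 24] [322, 0]
```

```bash
python3 - <<'E'
from h import *
from scipy.spatial.transform import Rotation as R
st=read_state();d=cam("wrist")
Tc=d["T_tool_cam"];print(Tc.round(2))
for x in(-11,0,11):
  for z in (0,7,14,20,26): print("tool pt",x,z,[round(i) for i in proj(d,[x,-13,z],Tc)],[round(i) for i in proj(d,[x,13,z],Tc)])
T=np.eye(4);T[:3,:3]=R.from_euler("xyz",st["tool_rot"]).as_matrix();T[:3,3]=st["eef_pos"]
E=T@Tc
for v,z in((200,34),(287,37),(388,37)):print(v,ray(d,315,v,z,E).round(1))
cv2.imwrite("pics/w6.png",d["img"][:,:,::-1])
print(st["clock"],st["force"].round(1))
t=cam("top");cv2.imwrite("pics/t6.png",t["img"][:,:,::-1]);s=cam("scene");cv2.imwrite("pics/s6.png",s["img"][:,:,::-1])
E
ls pics
```

```text
[[  -0.      0.96    0.27   68.29]
 [   1.      0.      0.     -0.81]
 [   0.      0.27   -0.96 -150.51]
 [   0.      0.      0.      1.  ]]
tool pt -11 0 [290, 327] [353, 327]
tool pt -11 7 [291, 319] [351, 319]
tool pt -11 14 [292, 312] [350, 312]
tool pt -11 20 [293, 306] [349, 306]
tool pt -11 26 [294, 301] [348, 300]
tool pt 0 0 [289, 302] [353, 302]
tool pt 0 7 [290, 295] [352, 295]
tool pt 0 14 [291, 289] [351, 289]
tool pt 0 20 [292, 284] [350, 284]
tool pt 0 26 [293, 279] [349, 279]
tool pt 11 0 [289, 277] [354, 277]
tool pt 11 7 [290, 271] [352, 271]
tool pt 11 14 [291, 265] [351, 265]
tool pt 11 20 [292, 261] [350, 261]
tool pt 11 26 [293, 256] [349, 256]
200 [ 615.1 -243.1   34. ]
287 [ 581.6 -241.5   37. ]
388 [ 536.4 -239.4   37. ]
14.65 [-0.   0.7  0.5]
c1.png
c2.png
s6.png
scene0.png
t6.png
top0.png
w1.png
w2.png
w3.png
w4.png
w5.png
w6.png
```

The numbers show the box centre at x ≈ 559, with the fingers now riding above the lid. The tips must therefore be about 10 mm above the TCP at this opening, not below it. I'll lift, go back behind the box and come down lower, watching the force.

Emit:
{"op": "move_arm", "data": {
  "rows": "0 0 -0.05 0 0 0 0.4;0 0 -0.1 0 0 0 0.4;-0.1 0 -0.12 0 0 0 0.4;-0.2 0 -0.12 0 0 0 0.4;-0.31 0 -0.12 0 0 0 0.4;-0.31 0 -0.12 0 0 0 0.4;-0.31 0 -0.12 0 0 0 0.4;-0.31 0 -0.05 0 0 0 0.4;-0.31 0 0 0 0 0 0.4;-0.31 0 0.02 0 0 0 0.4;-0.31 0 0.04 0 0 0 0.4;-0.31 0 0.04 0 0 0 0.4"
}}

```text
clock: 15.8
eef_pos: [479.9, -239.4, 18.8]
tool_rot: [-3.141, 0.001, -0.044]
force: [-0.2, -0.1, -0.9]
width: 25.4
gripper_force: 0.0
```

```bash
python3 go.py 481 -239 8 -0.047
python3 - <<'E'
from h import *
from scipy.spatial.transform import Rotation as R
st=read_state();d=cam("wrist");cv2.imwrite("pics/w7.png",d["img"][:,:,::-1])
T=np.eye(4);T[:3,:3]=R.from_euler("xyz",st["tool_rot"]).as_matrix();T[:3,3]=st["eef_pos"]
E=T@d["T_tool_cam"];g=d["img"].astype(int).sum(2)
for u in (310,320):
    c=g[:,u-2:u+3].mean(1); e=[(v,int(c[v+2]-c[v-2])) for v in range(5,460) if abs(c[v+2]-c[v-2])>60]; print(u,e)
print([(v,ray(d,315,v,34,E)[0].round(1)) for v in range(200,320,10)])
# fingertip outline: for each row darkness around col
for v in range(255,345,8): print(v,g[v,250:400:6].tolist())
E
```

```text
at 15.8 [ 479.9 -239.4   18.8] [-3.141e+00  1.000e-03 -4.400e-02] q [ 0.1   0.85  0.49  1.99 -0.82  0.51 -0.43] F [-0.2 -0.1 -0.9] w 25.4 0.0
[ 0.003 -0.002  0.036] [-0.     0.     0.002]
310 [(5, 126), (6, 253), (7, 319), (8, 307), (9, 217), (10, 88), (19, -62), (20, -107), (21, -109), (22, -62), (146, 132), (147, 252), (148, 294), (149, 219), (152, 66), (153, 145), (154, 218), (155, 165), (156, 61), (163, -212), (164, -502), (165, -615), (166, -604), (167, -421), (168, -132), (251, 137), (252, 209), (253, 231), (254, 195), (255, 110), (423, -84), (424, -193), (425, -277), (426, -288), (427, -224), (428, -123)]
320 [(6, 116), (7, 230), (8, 304), (9, 310), (10, 227), (11, 119), (21, -95), (22, -115), (23, -81), (26, 77), (147, 122), (148, 131), (149, 112), (150, 95), (151, 100), (152, 122), (153, 150), (154, 135), (155, 94), (156, 83), (157, 79), (158, 61), (162, -213), (163, -450), (164, -544), (165, -523), (166, -356), (167, -116), (251, 132), (252, 212), (253, 227), (254, 190), (255, 105), (424, -60), (425, -175), (426, -274), (427, -303), (428, -249), (429, -140)]
[(200, np.float
[... 1113 characters left out ...]
 360, 361, 358, 355, 345, 356, 349, 353, 347, 357, 242, 57, 250, 252, 193, 55, 126, 275]
311 [59, 61, 251, 257, 193, 58, 271, 353, 354, 351, 351, 357, 352, 344, 357, 353, 355, 225, 37, 201, 255, 251, 55, 66, 131]
319 [78, 168, 251, 250, 74, 56, 279, 358, 353, 351, 358, 356, 359, 368, 350, 364, 360, 228, 40, 80, 251, 246, 144, 74, 74]
327 [61, 248, 246, 253, 52, 49, 224, 358, 351, 356, 352, 355, 364, 363, 360, 361, 361, 201, 53, 62, 256, 252, 247, 60, 63]
335 [58, 80, 271, 347, 162, 57, 272, 355, 362, 352, 350, 351, 341, 358, 361, 354, 357, 240, 46, 72, 313, 246, 72, 55, 63]
343 [60, 50, 57, 657, 179, 43, 300, 356, 346, 349, 348, 347, 353, 353, 347, 351, 345, 287, 48, 61, 322, 52, 65, 58, 76]
```

The near face is at x ≈ 505.7. The fingertip rows put the tips about 10–14 mm above the TCP, so I'll lower it to TCP z ≈ 4.

Emit:
{"op": "move_arm", "data": {
  "rows": "0 0 0.015 0 0 0 0.4;0 0 0.03 0 0 0 0.4;0 0 0.045 0 0 0 0.4;0 0 0.05 0 0 0 0.4;0 0 0.05 0 0 0 0.4"
}}

```text
clock: 16.27
eef_pos: [479.4, -239.3, 4.2]
tool_rot: [-3.141, 0.001, -0.044]
force: [-0.1, -0.4, -0.2]
width: 25.3
gripper_force: 0.0
```

Emit:
{"op": "move_arm", "data": {
  "rows": "0.02 0 0 0 0 0 0.4;0.04 0 0 0 0 0 0.4;0.06 0 0 0 0 0 0.4;0.08 0 0 0 0 0 0.4;0.1 0 0 0 0 0 0.4;0.12 0 0 0 0 0 0.4;0.14 0 0 0 0 0 0.4;0.16 0 0 0 0 0 0.4;0.18 0 0 0 0 0 0.4;0.2 0 0 0 0 0 0.4;0.2 0 0 0 0 0 0.4"
}}

```text
clock: 17.18
eef_pos: [541.5, -242.0, 4.5]
tool_rot: [3.141, -0.002, -0.043]
force: [0.4, 0.5, -0.1]
width: 25.5
gripper_force: 0.0
```

```bash
cat > edge.py <<'E'
from h import *
from scipy.spatial.transform import Rotation as R
st=read_state();d=cam("wrist");cv2.imwrite("pics/e%d.png"%(st["clock"]*100),d["img"][:,:,::-1])
T=np.eye(4);T[:3,:3]=R.from_euler("xyz",st["tool_rot"]).as_matrix();T[:3,3]=st["eef_pos"]
E=T@d["T_tool_cam"];g=d["img"].astype(int).sum(2)
print(st["eef_pos"].round(1),st["force"].round(1))
for u in (310,330):
    c=g[:,u-2:u+3].mean(1); b=[v for v in range(5,460) if abs(c[v+2]-c[v-2])>60 and abs(c[v+2]-c[v-2])==max(abs(c[w+2]-c[w-2]) for w in range(v-4,v+5))]
    print(u,[(v,int(c[v+2]-c[v-2]),ray(d,u,v,34,E)[0].round(1)) for v in b])
E
python3 edge.py
```

```text
[ 541.5 -242.     4.5] [ 0.4  0.5 -0.1]
310 [(49, 342, np.float64(630.7)), (63, -104, np.float64(627.1)), (206, 311, np.float64(586.8)), (215, -619, np.float64(584.0)), (305, 261, np.float64(553.9)), (320, -90, np.float64(548.6)), (426, -294, np.float64(506.9))]
330 [(52, 331, np.float64(629.7)), (67, -97, np.float64(625.8)), (198, 65, np.float64(589.0)), (211, -313, np.float64(584.9)), (305, 237, np.float64(553.7)), (318, -82, np.float64(549.0)), (425, -309, np.float64(507.0))]
```

Emit:
{"op": "move_arm", "data": {
  "rows": "0.01 0 0 0 0 0 0.4;0.02 0 0 0 0 0 0.4;0.03 0 0 0 0 0 0.4;0.04 0 0 0 0 0 0.4;0.05 0 0 0 0 0 0.4;0.06 0 0 0 0 0 0.4;0.06 0 0 0 0 0 0.4"
}}

```text
clock: 17.82
eef_pos: [558.4, -242.9, 4.6]
tool_rot: [3.141, -0.001, -0.044]
force: [0.1, -1.0, -0.4]
width: 25.5
gripper_force: 0.0
```

Emit:
{"op": "move_arm", "data": {
  "rows": "0.005 0 0 0 0 0 0.4;0.01 0 0 0 0 0 0.4;0.01 0 0 0 0 0 0.4"
}}

```text
clock: 18.07
eef_pos: [560.7, -243.1, 4.6]
tool_rot: [3.141, -0.0, -0.044]
force: [0.1, 0.0, 0.1]
width: 25.8
gripper_force: 0.0
```

Emit:
{"op": "move_arm", "data": {
  "rows": "0.005 0 0 0 0 0 0.4;0.01 0 0 0 0 0 0.4;0.01 0 0 0 0 0 0.4"
}}

```text
clock: 18.32
eef_pos: [563.9, -243.3, 4.6]
tool_rot: [3.141, -0.0, -0.044]
force: [0.2, -0.5, -0.3]
width: 25.6
gripper_force: 0.1
```

Emit:
{"op": "move_arm", "data": {
  "rows": "0.005 0 0 0 0 0 0.4;0.01 0 0 0 0 0 0.4;0.01 0 0 0 0 0 0.4"
}}

```text
clock: 18.57
eef_pos: [565.5, -243.3, 4.5]
tool_rot: [-3.141, 0.002, -0.045]
force: [-3.8, -0.0, 3.1]
width: 25.8
gripper_force: 1.9
```

Emit:
{"op": "move_arm", "data": {
  "rows": "0.005 0 0 0 0 0 0.4;0.01 0 0 0 0 0 0.4;0.01 0 0 0 0 0 0.4;0.01 0 0 0 0 0 0.4"
}}

```text
clock: 18.9
eef_pos: [565.5, -243.3, 4.3]
tool_rot: [-3.14, 0.006, -0.046]
force: [-9.5, 0.7, 6.8]
width: 25.7
gripper_force: 4.9
```

```bash
python3 edge.py
```

```text
[ 565.5 -243.3    4.3] [-9.5  0.7  6.8]
310 [(6, -208, np.float64(665.3)), (51, 344, np.float64(654.2)), (65, -107, np.float64(650.7)), (197, 111, np.float64(613.9)), (210, 209, np.float64(609.9)), (217, -614, np.float64(607.7)), (308, 257, np.float64(577.3)), (370, -81, np.float64(554.0)), (426, -277, np.float64(531.1))]
330 [(6, -212, np.float64(665.0)), (54, 335, np.float64(653.2)), (69, -100, np.float64(649.4)), (200, 61, np.float64(612.7)), (214, -392, np.float64(608.3)), (308, 245, np.float64(577.0)), (368, -83, np.float64(554.5)), (425, -286, np.float64(531.2))]
```

The box is home: the tool stalled at -9.5 N and the near face is at x ≈ 577, where 576.5 was expected. I'll back off, rise, shut the fingers and go over the cap.

Emit:
{"op": "move_arm", "data": {
  "rows": "-0.01 0 0 0 0 0 0.4;-0.04 0 0 0 0 0 0.4;-0.08 0 0 0 0 0 0.4;-0.08 0 0 0 0 0 0.4;-0.08 0 -0.12 0 0 0 0.4;-0.08 0 -0.24 0 0 0 0.4;-0.08 0 -0.36 0 0 0 0.6;-0.08 0 -0.48 0 0 0 1;-0.08 0 -0.55 0 0 0 1;-0.08 0 -0.55 0 0 0 1;-0.08 0 -0.55 0 0 0 1"
}}

```text
clock: 19.87
eef_pos: [547.1, -242.5, 171.0]
tool_rot: [3.141, -0.004, -0.043]
force: [-0.4, -0.5, -0.2]
width: -0.2
gripper_force: 0.0
```

```bash
python3 go.py 666 -247.5 150 -0.047 666 -247.5 110 -0.047; python3 edge.py
```

```text
at 19.8667 [ 547.1 -242.5  171. ] [ 3.141 -0.004 -0.043] q [-0.06  0.72  0.73  1.74 -0.6   0.91 -0.69] F [-0.4 -0.5 -0.2] w -0.2 0.0
[ 0.396 -0.001  0.072] [ 0.    -0.002  0.002]
[ 0.396 -0.001  0.205] [ 0.    -0.002  0.002]
[ 547.1 -242.5  171. ] [-0.4 -0.5 -0.2]
310 [(50, 498, np.float64(665.1)), (55, -459, np.float64(662.1)), (68, 487, np.float64(654.1)), (140, -585, np.float64(607.8)), (184, 221, np.float64(577.3)), (288, -111, np.float64(497.7)), (332, 74, np.float64(460.4)), (344, -144, np.float64(449.8)), (426, -126, np.float64(372.1))]
330 [(47, 516, np.float64(666.3)), (54, -523, np.float64(662.1)), (72, 409, np.float64(651.1)), (136, -508, np.float64(609.9)), (184, 219, np.float64(576.7)), (288, -107, np.float64(497.0)), (336, -168, np.float64(456.2))]
```

Emit:
{"op": "move_arm", "data": {
  "rows": "0.12 0 0.03 0 0 0 1;0.24 0 0.07 0 0 0 1;0.34 0 0.07 0 0 0 1;0.385 0 0.07 0 0 0 1;0.396 0 0.07 0 0 0 1;0.396 0 0.07 0 0 0 1;0.396 0 0.07 0 0 0 1"
}}

```text
clock: 20.5
eef_pos: [662.5, -247.8, 147.2]
tool_rot: [-3.141, 0.003, -0.045]
force: [-0.6, 1.0, 0.6]
width: 0.2
gripper_force: 0.0
```

```bash
python3 go.py 666 -247.5 100 -0.047
python3 - <<'E'
from h import *
from scipy.spatial.transform import Rotation as R
st=read_state();d=cam("wrist");i=d["img"][:,:,::-1].copy();w=i
s=cam("scene");p=s["img"][170:290,110:210,::-1]
im=np.zeros((480,800,3),np.uint8); im[:,:400]=w[:,120:520]; im[:,400:]=cv2.resize(p,(400,480),interpolation=3);cv2.imwrite("pics/w8.png",im)
E
```

```text
at 20.5 [ 662.5 -247.8  147.2] [-3.141e+00  3.000e-03 -4.500e-02] q [-0.03  0.9   0.71  1.42 -0.62  1.06 -0.82] F [-0.6  1.   0.6] w 0.2 0.0
[ 0.012 -0.002  0.157] [-0.     0.002  0.001]
```

View pics/w8.png

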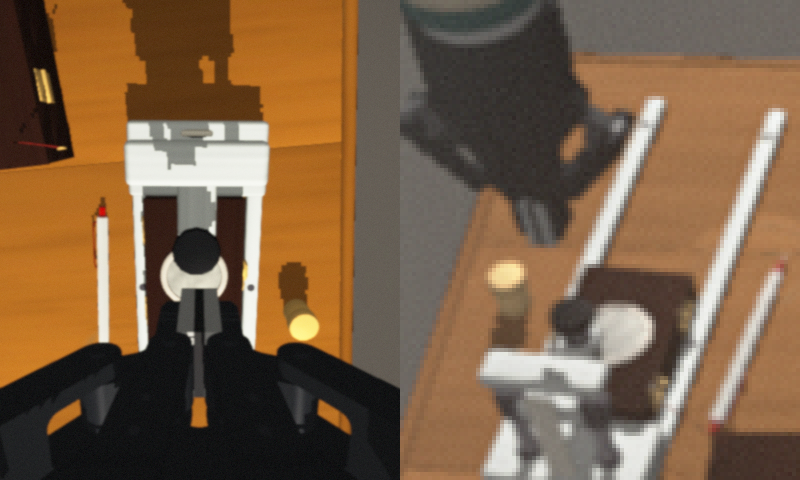

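The picture shows the cap at full-frame (317,251), about 47 px across. The shut fingertips are at (319,290), just short of it. The box is under the foot, and the pen and vial haven't moved.

```bash
python3 - <<'E'
from h import *
from scipy.spatial.transform import Rotation as R
st=read_state();d=cam("wrist")
T=np.eye(4);T[:3,:3]=R.from_euler("xyz",st["tool_rot"]).as_matrix();T[:3,3]=st["eef_pos"]
E=T@d["T_tool_cam"]
for z in (90,96,102): print(z,ray(d,317,251,z,E).round(1),np.linalg.norm(ray(d,293.5,251,z,E)-ray(d,340.5,251,z,E)).round(1))
E
python3 go.py 665 -248 100 -0.047
```

```text
90 [ 666.3 -246.2   90. ] 25.5
96 [ 668.1 -246.3   96. ] 24.8
102 [ 670.  -246.4  102. ] 24.1
at 20.65 [ 662.9 -248.   148.6] [-3.141e+00  1.000e-03 -4.600e-02] q [-0.03  0.9   0.71  1.42 -0.62  1.06 -0.82] F [1.  0.8 0.4] w -0.2 0.0
[ 0.007 -0.     0.162] [-0.     0.001  0.001]
```

Emit:
{"op": "move_arm", "data": {
  "rows": "0.012 -0.003 0.05 0 0 0 1;0.012 -0.003 0.1 0 0 0 1;0.012 -0.003 0.14 0 0 0 1;0.012 -0.003 0.15 0 0 0 1;0.012 -0.003 0.15 0 0 0 1;0.012 -0.003 0.15 0 0 0 1"
}}

```text
clock: 21.15
eef_pos: [667.6, -247.1, 103.1]
tool_rot: [3.141, 0.001, -0.044]
force: [-0.1, 0.3, -0.4]
width: -0.2
gripper_force: 0.0
```

Emit:
{"op": "move_arm", "data": {
  "rows": "0 0 0.01 0 0 0 1;0 0 0.02 0 0 0 1;0 0 0.025 0 0 0 1;0 0 0.025 0 0 0 1"
}}

```text
clock: 21.48
eef_pos: [667.7, -246.8, 95.9]
tool_rot: [-3.141, 0.0, -0.044]
force: [-0.6, 1.4, -0.3]
width: -0.4
gripper_force: 0.0
```

```bash
python3 go.py 666.5 -247.3 80 -0.047
```

```text
at 21.4833 [ 667.7 -246.8   95.9] [-3.141  0.    -0.044] q [-0.02  0.96  0.68  1.44 -0.66  0.98 -0.79] F [-0.6  1.4 -0.3] w -0.4 0.0
[-0.004  0.002  0.053] [-0.     0.     0.002]
```

Step down in 3 mm calls, watching the force.

Emit:
{"op": "move_arm", "data": {
  "rows": "0 0 0.01 0 0 0 1;0 0 0.02 0 0 0 1;0 0 0.02 0 0 0 1"
}}

```text
clock: 21.73
eef_pos: [667.5, -246.7, 89.3]
tool_rot: [-3.141, 0.001, -0.044]
force: [-1.0, 0.5, -0.0]
width: -0.5
gripper_force: 0.0
```

Emit:
{"op": "move_arm", "data": {
  "rows": "0 0 0.01 0 0 0 1;0 0 0.01 0 0 0 1;0 0 0.01 0 0 0 1"
}}

```text
clock: 21.98
eef_pos: [667.9, -247.0, 87.1]
tool_rot: [-3.142, 0.0, -0.044]
force: [0.2, 0.5, 1.3]
width: 0.0
gripper_force: 0.5
```

Emit:
{"op": "move_arm", "data": {
  "rows": "0 0 0.01 0 0 0 1;0 0 0.01 0 0 0 1;0 0 0.01 0 0 0 1"
}}

```text
clock: 22.23
eef_pos: [668.0, -247.1, 84.1]
tool_rot: [3.141, -0.0, -0.044]
force: [0.5, -0.1, 0.9]
width: -0.2
gripper_force: 0.6
```

Emit:
{"op": "move_arm", "data": {
  "rows": "0 0 0.01 0 0 0 1;0 0 0.01 0 0 0 1;0 0 0.01 0 0 0 1"
}}

```text
clock: 22.48
eef_pos: [667.9, -247.0, 81.0]
tool_rot: [3.142, -0.0, -0.044]
force: [0.1, 0.9, 1.6]
width: 0.0
gripper_force: 0.7
```

Emit:
{"op": "move_arm", "data": {
  "rows": "0 0 0.01 0 0 0 1;0 0 0.01 0 0 0 1;0 0 0.01 0 0 0 1"
}}

```text
clock: 22.73
eef_pos: [667.8, -246.9, 77.9]
tool_rot: [-3.142, 0.0, -0.044]
force: [0.2, 0.1, 1.2]
width: 0.1
gripper_force: 0.7
```

Emit:
{"op": "move_arm", "data": {
  "rows": "0 0 0.01 0 0 0 1;0 0 0.01 0 0 0 1;0 0 0.01 0 0 0 1"
}}

```text
clock: 22.98
eef_pos: [667.8, -246.9, 74.8]
tool_rot: [-3.141, 0.0, -0.044]
force: [-0.3, -0.5, 0.7]
width: -0.2
gripper_force: 0.7
```

Emit:
{"op": "move_arm", "data": {
  "rows": "0 0 0.005 0 0 0 1;0 0 0.005 0 0 0 1;0 0 0.005 0 0 0 1"
}}

```text
clock: 23.23
eef_pos: [667.8, -246.9, 73.5]
tool_rot: [-3.141, 0.0, -0.044]
force: [-0.9, -0.4, 0.5]
width: 0.3
gripper_force: 0.7
```

Emit:
{"op": "move_arm", "data": {
  "rows": "0 0 0.005 0 0 0 1;0 0 0.005 0 0 0 1;0 0 0.005 0 0 0 1"
}}

```text
clock: 23.48
eef_pos: [667.8, -246.9, 72.0]
tool_rot: [-3.142, 0.0, -0.044]
force: [0.3, 0.7, 1.7]
width: -0.3
gripper_force: 0.7
```

Emit:
{"op": "move_arm", "data": {
  "rows": "0 0 0.005 0 0 0 1;0 0 0.01 0 0 0 1;0 0 0.01 0 0 0 1"
}}

```text
clock: 23.73
eef_pos: [667.8, -246.9, 68.7]
tool_rot: [-3.142, 0.0, -0.044]
force: [0.6, -0.4, 1.9]
width: -0.1
gripper_force: 0.8
```

Emit:
{"op": "move_arm", "data": {
  "rows": "0 0 0.005 0 0 0 1;0 0 0.005 0 0 0 1;0 0 0.005 0 0 0 1"
}}

```text
clock: 23.98
eef_pos: [667.9, -246.9, 67.5]
tool_rot: [-3.142, 0.0, -0.044]
force: [-0.5, -0.6, 1.2]
width: -0.1
gripper_force: 0.7
```

Emit:
{"op": "move_arm", "data": {
  "rows": "0 0 0.005 0 0 0 1;0 0 0.005 0 0 0 1;0 0 0.005 0 0 0 1"
}}

```text
clock: 24.23
eef_pos: [667.9, -246.9, 66.0]
tool_rot: [3.142, 0.0, -0.044]
force: [-0.3, -0.0, 1.1]
width: 0.1
gripper_force: 0.7
```

Emit:
{"op": "move_arm", "data": {
  "rows": "0 0 0.005 0 0 0 1;0 0 0.005 0 0 0 1;0 0 0.005 0 0 0 1"
}}

```text
clock: 24.48
eef_pos: [667.9, -246.9, 64.6]
tool_rot: [3.142, -0.0, -0.044]
force: [0.4, -0.3, 1.7]
width: -0.2
gripper_force: 0.9
```

Emit:
{"op": "move_arm", "data": {
  "rows": "0 0 0.005 0 0 0 1;0 0 0.005 0 0 0 1;0 0 0.005 0 0 0 1"
}}

```text
clock: 24.73
eef_pos: [667.9, -247.0, 63.2]
tool_rot: [-3.142, -0.0, -0.044]
force: [0.2, 0.0, 3.2]
width: -0.2
gripper_force: 1.3
```

Emit:
{"op": "move_arm", "data": {
  "rows": "0 0 0.005 0 0 0 1;0 0 0.005 0 0 0 1;0 0 0.005 0 0 0 1"
}}

```text
clock: 24.98
eef_pos: [667.9, -246.9, 61.7]
tool_rot: [-3.142, -0.0, -0.044]
force: [-0.0, 0.2, 4.2]
width: -0.1
gripper_force: 1.8
```

The force is climbing at the spring's rate, which began at TCP z ≈ 65, so the foot has landed with give to spare. I'll rise straight up.

Emit:
{"op": "move_arm", "data": {
  "rows": "0 0 -0.01 0 0 0 1;0 0 -0.02 0 0 0 1;0 0 -0.04 0 0 0 1;0 0 -0.08 0 0 0 1;0 0 -0.16 0 0 0 1;0 0 -0.27 0 0 0 1;0 0 -0.4 0 0 0 1;-0.2 0 -0.45 0 0 0 1;-0.4 0 -0.45 0 0 0 1;-0.4 0 -0.45 0 0 0 1;-0.4 0 -0.45 0 0 0 1;-0.4 0 -0.45 0 0 0 1"
}}

```text
clock: 25.98
eef_pos: [545.8, -241.7, 198.0]
tool_rot: [-3.14, -0.0, -0.048]
force: [1.1, -0.6, -0.4]
width: 0.0
gripper_force: 0.0
```

```bash
python3 edge.py
python3 - <<'E'
from h import *
from scipy.spatial.transform import Rotation as R
st=read_state();d=cam("wrist")
T=np.eye(4);T[:3,:3]=R.from_euler("xyz",st["tool_rot"]).as_matrix();T[:3,3]=st["eef_pos"]
E=T@d["T_tool_cam"]; s=cam("scene")
# black cap blob in scene and wrist, near expected positions
for nm,c,e in(("wrist",d,E),("scene",s,s["extrinsics"])):
    for z in (76,96):
        u,v=proj(c,[666.5,-247,z],e);print(nm,z,round(u,1),round(v,1))
    g=c["img"].max(2); u0,v0=[int(round(i)) for i in proj(c,[666.5,-247,80],e)]; h=40 if nm=="wrist" else 10
    sub=(g[max(0,v0-h):v0+h,u0-h:u0+h]<50); n,l,stt,ce=cv2.connectedComponentsWithStats(sub.astype(np.uint8))
    print([(ce[i].round(1)+[u0-h,max(0,v0-h)],stt[i,2:].tolist()) for i in range(1,n) if stt[i,4]>15])
# scene diffs against the first picture, for bystanders
a=cv2.imread("pics/scene0.png").astype(int);b=s["img"][:,:,::-1].astype(int)
df=(np.abs(a-b).sum(2)>120).astype(np.uint8);n,l,stt,ce=cv2.connectedComponentsWithStats(df)
print([stt[i].tolist() for i in range(1,n) if stt[i,4]>12])
E
```

```text
[ 545.8 -241.7  198. ] [ 1.1 -0.6 -0.4]
310 [(17, -250, np.float64(689.1)), (58, 393, np.float64(662.5)), (63, -433, np.float64(659.2)), (70, 475, np.float64(654.5)), (135, -559, np.float64(608.9)), (176, 208, np.float64(578.1)), (288, -95, np.float64(484.7)), (332, 222, np.float64(443.8)), (339, -134, np.float64(437.0)), (344, -142, np.float64(432.2)), (426, -127, np.float64(346.8))]
330 [(21, -198, np.float64(685.9)), (56, 453, np.float64(663.2)), (62, -517, np.float64(659.2)), (73, 421, np.float64(651.8)), (132, -497, np.float64(610.3)), (176, 213, np.float64(577.3)), (287, -86, np.float64(484.8)), (336, -173, np.float64(439.1))]
wrist 76 320.7 43.9
wrist 96 320.8 36.8
[(array([320.9,  51.4]), [80, 61, 3822])]
scene 76 153.4 252.9
scene 96 151.7 247.2
[]
[[97, 0, 91, 178, 6886], [312, 0, 13, 33, 83], [523, 0, 14, 33, 144], [263, 7, 6, 17, 51], [271, 14, 3, 11, 23], [104, 16, 9, 8, 35], [276, 33, 14, 3, 29], [492, 35, 64, 75, 2027], [140, 106, 20, 15, 73], [259, 189, 5, 20, 51], [309, 191, 19, 40, 345], [323, 193, 14, 12, 103], [158, 200, 39, 47, 1074], [326, 227, 16, 12, 147], [302, 235, 55, 51, 1609], [148, 236, 12, 16, 73], [268, 240, 27, 16, 318], [136, 245, 38, 22, 410], [162, 251, 22, 31, 205], [264, 256, 37, 35, 1075], [148, 269, 10, 7, 48], [135, 275, 5, 6, 21], [269, 296, 5, 22, 75], [387, 303, 13, 20, 88], [266, 318, 6, 4, 14], [123, 349, 51, 55, 1793], [264, 354, 5, 24, 78], [244, 447, 62, 33, 942], [163, 461, 60, 19, 733]]
```

```bash
python3 -c "
from cell import *
print(finish_job())"
```

```text
the job is handed in; nothing more can be done
None
```

I handed the job in: the stamp is upright in the brass tray, the box is home against the stop, and the gauge foot is on the lid. The last two are judged from force and position readings. On the first push the fingertips sat too high and pressed on the lid edge, so I backed off and pushed again from lower down.

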